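Roll the sample vial onto the reader's line and start the reading

TASK

With a fingertip, push the amber vial so that it rolls across the white plate until it rests squarely on the red line, its middle over the red. Roll it, do not pick it up or drag it. Then press the green button on the control box fully down to start the reading and let go; do not press the red button, and leave the blue vial and everything else on the bench where they are.

Things in the scene. Friction and masses are not known exactly. Their poses are not given: they have to be found in the camera images.
- amber_vial: sealed amber-brown vial, smooth cylinder 30 mm in diameter, 100 mm long, 50 to 100 g, lying on the plate 60 to 100 mm to one side of the red line, parallel to it within 0.1 rad; flush black cap. Origin at its centre, 15 mm over the plate; x along it to the cap; z up at first, turns as it rolls. Slippery (friction 0.45): pushed slowly at mid-height it rolls, and stops within 3 mm of the push
- blue_vial: a blue vial with a white cap, same size and axes as the amber one, lying on the same plate on the other side of the red line, 60 to 100 mm from it; not to be disturbed
- line (a point): the middle of the red line, on the top surface of the fixed white plate (220 mm along the line, 340 mm across it, 12 mm thick, top 12 mm above the bench). The line is painted flush, 12 mm wide and 200 mm long. x runs along the line, y across it in the plane of the plate, z up
- green (a joint): travel of the green button in m: 0 up, 0.006 fully down; a spring returns it, fully down takes about 5 N
- green_top (a point): centre of the top face of the green button (28 mm in diameter, moves straight down with the press), on the grey control box (90 x 150 mm, 35 mm high, fixed to the bench) that stands to the left or the right of the plate
- red (a joint): travel of the red button in m, like the green one; not to be pressed
- red_top (a point): centre of the top face of the red button, 72 mm from the green one on the same box
- rack: blue rack of small upright vials, 80 x 140 mm, 58 mm high, fixed to the bench, on the other side of the plate from the control box; origin at the centre of its underside
- wash_bottle: white bottle, 68 mm in diameter, 160 mm tall, loose, standing behind the plate; origin at the centre of its underside
- brown_bottle: brown bottle with a black cap, 60 mm in diameter, 130 mm tall, loose, standing behind the plate; origin at the centre of its underside
- jar: small jar with a blue lid, 52 mm in diameter, 60 mm tall, loose, standing behind the plate; origin at the centre of its underside
- beaker: white open beaker, 64 mm in diameter, 75 mm tall, loose; origin at the centre of its underside
- screwdriver: screwdriver, about 180 mm long, lying loose on the bench; its x axis runs along it

How it is judged:
On the way, in this order (a step that is already met when the one before it is completed fails the run):
1. the amber vial rolls: it turns through more than 2.2 rad (angle between amber_vial's own z axis and vertical above 2.2 rad).
2. the amber vial lies at rest on the red line (y of amber_vial in the frame of line between -0.006 and 0.006 m and x of amber_vial in the frame of line between -0.05 and 0.05 m and angle between the x axis of amber_vial and the x axis of line, either way round below 0.17 rad and z of amber_vial in the frame of line between 0.011 and 0.019 m and linear speed of amber_vial below 0.01 m/s and angular speed of amber_vial below 0.5 rad/s), for 0.2 s.
3. the green button is pressed down (4 of its 6 mm) with the vial on the line (value of joint green above 0.004 m and y of amber_vial in the frame of line between -0.006 and 0.006 m and x of amber_vial in the frame of line between -0.05 and 0.05 m and angle between the x axis of amber_vial and the x axis of line, either way round below 0.17 rad and z of amber_vial in the frame of line between 0.011 and 0.019 m).
At the end, for the whole second after the job is handed in: Amber vial, having rolled, rests on the plate centred on the red line (6 mm across, 50 mm along, 0.17 rad); green button pressed after that and up again, red not pressed; blue vial within 15 mm and other loose things within 20 mm of their starts (all of step 2 and value of joint each of green, red below 0.0015 m and distance of blue_vial from where it was at the start of the episode below 0.015 m and distance of each of wash_bottle, brown_bottle, beaker, screwdriver, jar from where it was at the start of the episode below 0.02 m); the robot touches nothing.
It fails at once if the amber vial is lifted: its centre is more than 25 mm above the plate (z of amber_vial in the frame of line above 0.025 m).
It fails at once if the red button is pressed (value of joint red above 0.003 m).
It fails at once if the green button is pressed while the amber vial is not on the line (value of joint green above 0.0035 m and not (y of amber_vial in the frame of line between -0.006 and 0.006 m and x of amber_vial in the frame of line between -0.05 and 0.05 m and angle between the x axis of amber_vial and the x axis of line, either way round below 0.17 rad and z of amber_vial in the frame of line between 0.011 and 0.019 m)).
It fails at once if the blue vial is moved more than 15 mm, or another loose thing more than 20 mm (distance of blue_vial from where it was at the start of the episode above 0.015 m or distance of any of wash_bottle, brown_bottle, beaker, screwdriver, jar from where it was at the start of the episode above 0.02 m).
It also fails if it takes over 51 s, if anything falls off the work surface, if the arm or the gripper's body presses on something with over 40 N, if the wrist force passes 120 N, or if a joint passes its speed limit or range.

ROBOT

A 6-joint arm with a two-finger parallel gripper is mounted at the origin on the work surface. World frame = base frame: x ahead of the robot, y to its left, z up, the work surface at z = 0. Lengths are in m, angles in rad, forces in N, time in s.
With the tool pointing down it reaches from about 0.225 to 0.725 m from the base axis. Payload 3.1 kg.
Tool frame: the origin (TCP) lies on the mounting face of the last link; the fingertips stand 173 mm ahead of it and the grasp point (between the pads) lies 155 mm ahead of it; z points along the fingers, y is the line along which they close (so a half turn about z gives the same grasp; the last joint's range is limited). The gripper opens to 85 mm and grips with 20 to 120 N. Pads are 22 mm wide; open, the fingers measure 114 mm over their backs; the gripper's body (76 mm by 85 mm) begins 54 mm behind the grasp point. The pads swing forward as they close: fully open they stand 13 mm farther back than shut.
Start: joints at [1.067, 0.048, 0.099, 1.622, 0, 1.443], TCP at [0.193, 0.488, 0.405] pointing down, gripper open.
Joint ranges: [-2.91, 2.91], [-0.99, 1.94], [-1.21, 1.42], [-2.12, 2.29], [-1.49, 1.47], [-3.14, 3.14]. Speed limits (rad/s): [2.79, 2.79, 3.14, 3.14, 3.14, 3.14].

INTERFACE

Orientations are given as a rotation vector (axis times angle).
In Python, from workcell import bot gives the robot as it stands. The module is installed in compiled form; this text tells all that it offers.
- The arm moves only by the tool apply_moves, never from a script. Its argument "series" is one flat list of numbers, 7 for each row, row after row: the turn, a rotation vector about the tool's x, y, z in degrees, then the shift along the tool's x, y, z in m, then the opening, from -1 (shut) to 1 (fully open). A call has 1 to 12 rows; each row is the pose to reach, as a shift and turn from the pose commanded when the call began, along the tool's axes at that moment; what a row does not reach only later rows make up. A row lasts 1/8 s, in which the tool goes at most 62.5 mm and 10.7 degrees, less where a joint would pass 70% of its speed; a pose out of reach is approached as far as the arm can. A call with a gripper value outside its range is refused whole. The fingers move at their own pace and stop on an object; the grip force is fixed at half the most. Time passes only in rows, so rows that repeat a pose let the fingers close. It gives the time, the measured TCP pose, the force, the opening and the grip force at its end, in the units of the state.
- bot.observe(): the state, without advancing time (a new reading comes with each control period).
- bot.snapshot(name): name is "side" or "top" or "wrist"; returns the picture (400x640x3 uint8, red, green, blue); there is no depth.
- bot.camera_model(name): a dict with "vfov" (degrees; the focal length in pixels is half the picture's height over the tangent of half this angle, whatever the lens; pixels are square), "cx", "cy" (the principal point, pixels), "eye" and "rotation" of the camera in the world; the wrist camera has in their place "mount" (4x4, takes a point from camera to tool coordinates, whose origin is the TCP and whose axes are the flange's). Camera axes: x right, y down, z forward; pixel columns grow to the right and rows downward; lengths in m; the calibration is good to about 2 mm. The wrist camera is an equidistant fisheye: a pixel r from the principal point sees the ray r / f radians off the axis. A picture is of the moment at which its call begins: read the wrist's pose just before it. camera_model takes no time and is no camera call.
- bot.hand_in(): hands the job in; it is judged then, once.
The state is a dict: "time": time; "joints": joint angles; "qd": joint speeds; "effort": joint torques, N m; "position": TCP position; "ee_rot": TCP orientation; "contact_force": force on the tool from outside, world axes, zero at the start; "ft_torque": the same for the moment, N m; "gripper_width": finger opening in m; "grip_force": force on a finger pad.
Only numpy, scipy, OpenCV 4.12 (cv2) and the standard library are available. Lean on these libraries where they do the work, as an engineer would, in place of code of your own. Each camera call takes 0.05 s, during which the arm holds its last target. There are 200 camera calls.

## Working session

There is one attempt and no reset: what is moved stays moved. The work goes in short steps, Python scripts to look and compute and a tool call to move; the robot and the scene stay as the last step left them, time stands still between calls to the robot, and variables do not carry over. Pictures are saved under pics/ and viewed, at most 10 in all, crops included, and the job is handed in when it is done.

Besides the shell and the picture viewer there is one more tool, called after "Emit:" as name(argument=value, ...), one argument or row to a line, values as JSON. apply_moves: Moves the arm, as the interface text tells. Its arguments: {"type":"object","properties":{"series":{"type":"array","items":{"type":"number"}}},"required":["series"]}

```bash
mkdir -p pics; python3 - <<'E'
from workcell import bot
import cv2
s=bot.observe();print(s)
for n in("top","side"):
    cv2.imwrite(f"pics/{n}0.png",bot.snapshot(n)[:,:,::-1]);print(n,bot.camera_model(n))
print(bot.camera_model("wrist"))
E
```

```text
{'time': 0.0, 'joints': array([ 1.06716470e+00,  4.87119832e-02,  9.75567682e-02,  1.62198542e+00,
       -1.38246005e-06,  1.44300892e+00]), 'qd': array([ 0.00066363, -0.0002366 , -0.00160056,  0.00015295,  0.00083001,
       -0.00069707]), 'effort': array([-1.61767457e-04, -3.38777840e+01,  3.20018041e+01,  1.99914241e-02,
       -1.70209400e-04, -1.91145574e-06]), 'position': array([0.1926061 , 0.48816099, 0.40351625]), 'ee_rot': array([-0.58676994, -3.08556778,  0.0035003 ]), 'contact_force': array([-1.25839331, -0.67536507, -0.04176821]), 'ft_torque': array([-0.02357814,  0.01340998, -0.01347707]), 'grip_force': 0.0, 'gripper_width': 0.08548066354406522}
top {'vfov': 47.20594809822717, 'cx': 321.88435694528107, 'cy': 197.64330887031662, 'eye': array([0.3913599 , 0.00338088, 1.3725939 ]), 'rotation': array([-2.10928193,  2.17004918, -0.19155983])}
side {'vfov': 47.03479068460906, 'cx': 323.496150441851, 'cy': 195.4455356417323, 'eye': array([ 0.1238981 , -0.78157712,  0.88301644]), 'rotation': array([-2.22656403,  0.6584732 , -0.26839315])}
{'vfov': 65.70646984690485, 'cx': 315.04812807472865, 'cy': 199.0132004554061, 'mount': array([[-1.05916322e-04, -9.63778414e-01, -2.66704250e-01,
         6.76172471e-02],
       [ 9.99999749e-01, -2.89075455e-04,  6.47490203e-04,
         2.67362600e-04],
       [-7.01134734e-04, -2.66704114e-01,  9.63778203e-01,
         3.01190842e-02],
       [ 0.00000000e+00,  0.00000000e+00,  0.00000000e+00,
         1.00000000e+00]])}
```

View pics/top0.png

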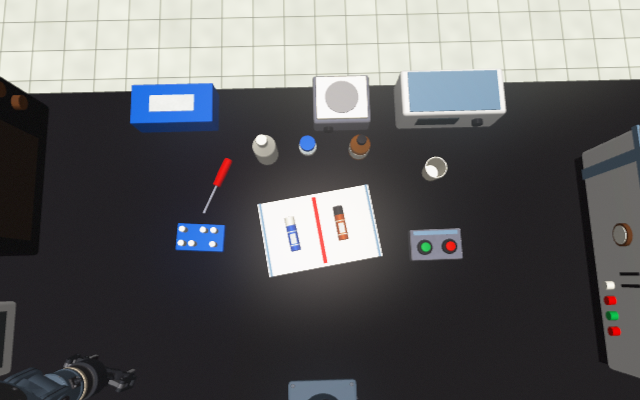

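View pics/side0.png

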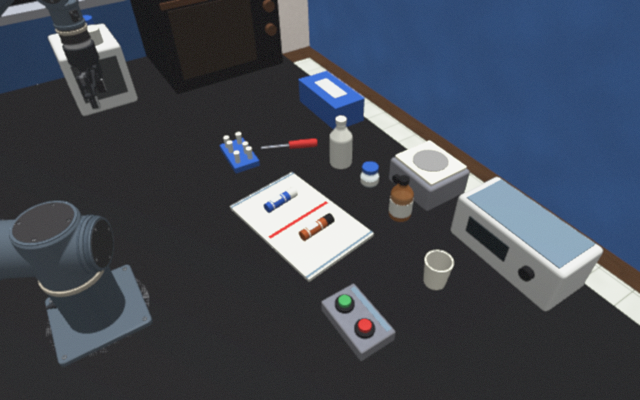

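The top view shows the amber vial at about (341,222), to the right of the red line, which runs (314,197)–(325,262). The blue vial is at (292,233), the green button at (426,247) and the red button at (450,246). The side view agrees with this.

```bash
cat > h.py <<'E'
import numpy as np,cv2
from scipy.spatial.transform import Rotation as R
from workcell import bot
def ray(name,uv,pose=None):
    m=bot.camera_model(name);f=200/np.tan(np.radians(m["vfov"]/2))
    d=np.array([(uv[0]-m["cx"])/f,(uv[1]-m["cy"])/f,1.])
    if name!="wrist": return np.array(m["eye"]),R.from_rotvec(m["rotation"]).apply(d)
    r=np.hypot(*d[:2]);d=np.array([*(d[:2]*np.sin(r)/max(r,1e-9)),np.cos(r)])
    M=m["mount"];Rt=R.from_rotvec(pose["ee_rot"])
    return pose["position"]+Rt.apply(M[:3,3]),Rt.apply(M[:3,:3]@d)
def onz(name,uv,z,pose=None):
    o,d=ray(name,uv,pose);return o+d*(z-o[2])/d[2]
def blobs(img,lo,hi,box=None,amin=20):
    hsv=cv2.cvtColor(img,cv2.COLOR_RGB2HSV)
    k=cv2.inRange(hsv,np.array(lo),np.array(hi))
    if lo[0]==0: k|=cv2.inRange(hsv,np.array([170,lo[1],lo[2]]),np.array([180,255,255]))
    if box: b=np.zeros_like(k);x0,y0,x1,y1=box;b[y0:y1,x0:x1]=255;k&=b
    n,l,st,c=cv2.connectedComponentsWithStats(k)
    out=[]
    for i in range(1,n):
        if st[i,4]>=amin:
            p=np.argwhere(l==i)[:,::-1].astype(np.float32)
            out.append((st[i,4],c[i],cv2.minAreaRect(p)))
    return sorted(out,key=lambda t:-t[0])
E
python3 - <<'E'
from h import *
np.set_printoptions(precision=4,suppress=True)
im=cv2.cvtColor(cv2.imread("pics/top0.png"),cv2.COLOR_BGR2RGB)
b=(255,180,470,280)
def show(t,bl,z):
    for a,c,r in bl:
        q=cv2.boxPoints(r);L=[(q[i]+q[(i+1)%4])/2 for i in range(4)]
        d1=np.linalg.norm(L[0]-L[2]);d2=np.linalg.norm(L[1]-L[3])
        e=(L[0],L[2]) if d1>d2 else (L[1],L[3])
        print(t,a,c,onz("top",c,z),"ends",onz("top",e[0],z),onz("top",e[1],z))
show("redline",blobs(im,(0,150,150),(5,255,255),(300,180,335,280)),.012)
show("amber",blobs(im,(0,60,10),(25,255,235),(329,195,360,250),10),.027)
show("ambdark",blobs(im,(0,0,0),(180,255,150),(329,195,360,250),10),.027)
show("blue",blobs(im,(100,60,30),(130,255,255),(280,210,304,256),10),.027)
show("green",blobs(im,(45,100,60),(80,255,255),b),.045)
show("redb",blobs(im,(0,150,100),(5,255,255),(435,230,470,260)),.045)
show("plate",blobs(im,(0,0,170),(180,40,255),(250,180,390,280),300),.012)
E
```

```text
redline 167 [319.2635 230.4251] [ 0.5212 -0.0056  0.012 ] ends [0.6203 0.0097 0.012 ] [ 0.4271 -0.0203  0.012 ]
amber 172 [340.7907 226.0872] [ 0.5308 -0.0694  0.027 ] ends [ 0.5678 -0.0643  0.027 ] [ 0.4916 -0.0753  0.027 ]
ambdark 76 [337.5526 210.    ] [ 0.579  -0.0615  0.027 ] ends [ 0.5806 -0.075   0.027 ] [ 0.577  -0.0488  0.027 ]
blue 157 [292.8662 237.0955] [0.5023 0.0725 0.027 ] ends [0.5383 0.0798 0.027 ] [0.4649 0.065  0.027 ]
green 83 [425.3735 246.6265] [ 0.4624 -0.3112  0.045 ] ends [ 0.4624 -0.3247  0.045 ] [ 0.4631 -0.2985  0.045 ]
redb 81 [450.2716 245.7284] [ 0.4629 -0.3837  0.045 ] ends [ 0.4632 -0.3975  0.045 ] [ 0.4639 -0.3713  0.045 ]
plate 7369 [318.6754 230.0634] [ 0.5223 -0.0039  0.012 ] ends [ 0.5508 -0.1752  0.012 ] [0.4965 0.1648 0.012 ]
```

```bash
cat >> h.py <<'E'
def plan(target,xdir,s=None):
    """total turn (deg) and shift (m) in the tool's present axes to reach target, tool down, tool x along xdir"""
    s=s or bot.observe();x=np.array([*xdir,0.]);x/=np.linalg.norm(x);z=np.array([0,0,-1.])
    T=R.from_matrix(np.column_stack([x,np.cross(z,x),z]));C=R.from_rotvec(s["ee_rot"])
    return np.degrees((C.inv()*T).as_rotvec()).round(2),C.inv().apply(np.array(target)-s["position"]).round(4)
E
python3 -c "
from h import *
print(plan([.549,-.117,.30],[-.153,.988]))"
```

```text
(array([-1.200e-01,  5.000e-02,  5.967e+01]), array([-0.5537, -0.4319,  0.1044]))
```

Emit:
apply_moves(
  series=[0,0,5,-0.046,-0.036,0.009,0.2,0,0,10,-0.092,-0.072,0.017,0.2,0,0,15,-0.138,-0.108,0.026,0.2,0,0,20,-0.185,-0.144,0.035,0.2,0,0,25,-0.231,-0.18,0.044,0.2,0,0,30,-0.277,-0.216,0.052,0.2,0,0,35,-0.323,-0.252,0.061,0.2,0,0,40,-0.369,-0.288,0.07,0.2,0,0,45,-0.415,-0.324,0.078,0.2,0,0,50,-0.461,-0.36,0.087,0.2,0,0,55,-0.508,-0.396,0.096,0.2,0,0,59.7,-0.554,-0.432,0.104,0.2],
)

```text
time: 1.6
position: [0.55, -0.1186, 0.2997]
ee_rot: [-2.048, -2.381, 0.0]
contact_force: [0.3, 1.1, 0.7]
gripper_width: 0.051
grip_force: 0.0
```

```bash
python3 - <<'E'
from h import *
s=bot.observe();im=bot.snapshot("wrist");cv2.imwrite("pics/w1.png",im[:,:,::-1]);np.save("w1.npy",np.r_[s["position"],s["ee_rot"]])
print(s["time"],s["position"],s["ee_rot"],s["qd"].round(3),s["gripper_width"],plan([.549,-.117,.30],[-.153,.988]))
E
```

```text
1.6 [ 0.54997304 -0.11863876  0.29969089] [-2.04813043e+00 -2.38075027e+00  8.25718956e-05] [-0.581  0.796  0.742 -0.068  0.006  0.066] 0.0509514163682104 (array([-0.04,  0.29, -0.62]), array([ 0.0078, -0.0025, -0.0031]))
```

View pics/w1.png

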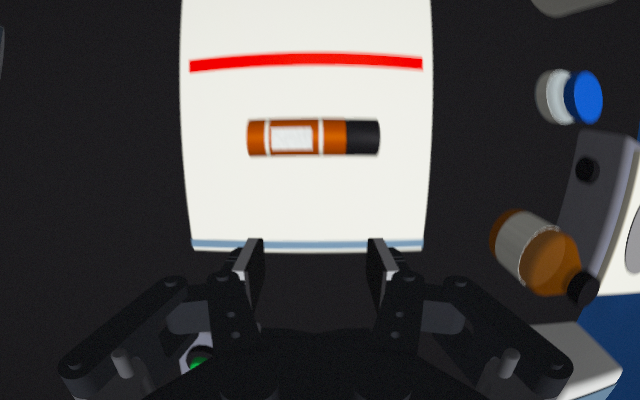

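The wrist view shows the amber vial spanning (247–380, 137), with the red line above it at about row 60, bowed by the fisheye. Both fingers are on the near side. The arm was still settling, so I'll hold and measure again.

Emit:
apply_moves(
  series=[0,0,0,0,0,0,0.2,0,0,0,0,0,0,0.2,0,0,0,0,0,0,0.2],
)

```text
time: 2.02
position: [0.5491, -0.1156, 0.3013]
ee_rot: [2.043, 2.386, 0.001]
contact_force: [0.4, 0.6, 0.0]
gripper_width: 0.0512
grip_force: 0.0
```

```bash
cat >> h.py <<'E'
def look():
    """wrist view: line centre/direction and amber vial centre/direction"""
    s=bot.observe();im=bot.snapshot("wrist")
    hsv=cv2.cvtColor(im,cv2.COLOR_RGB2HSV);h,sa,v=cv2.split(hsv)
    def pts(k,z):
        n,l,st,c=cv2.connectedComponentsWithStats(k.astype(np.uint8));i=1+np.argmax(st[1:,4])
        p=np.array([onz("wrist",(x,y),z,s)[:2] for y,x in np.argwhere(l==i)],np.float32)
        r=cv2.minAreaRect(p);q=cv2.boxPoints(r);e=[q[1]-q[0],q[2]-q[1]];e=max(e,key=np.linalg.norm);e=e/np.linalg.norm(e)
        return np.array(r[0]),e*np.sign(e[0]),sorted(r[1]),p
    c,u,sz,_=pts(((h<4)|(h>176))&(sa>180)&(v>120),.012)
    amb=((h>6)&(h<20)&(sa>150)&(v>60));lim=np.argwhere(amb)
    # vial = everything not white inside the plate's area near the amber pixels
    _,_,_,pl=pts((sa<40)&(v>150),.012)
    n,l,st,cc=cv2.connectedComponentsWithStats(amb.astype(np.uint8))
    nn=np.array([-u[1],u[0]])
    g=[np.array([onz("wrist",(x,y),.027,s)[:2] for y,x in np.argwhere(l==i)]) for i in range(1,n) if st[i,4]>30]
    g=np.vstack([a for a in g if abs((a.mean(0)-c)@nn)<.13 and abs((a.mean(0)-c)@u)<.09]).astype(np.float32)
    r=cv2.minAreaRect(g);q=cv2.boxPoints(r);e=max([q[1]-q[0],q[2]-q[1]],key=np.linalg.norm);e=e/np.linalg.norm(e);e*=np.sign(e[0])
    m=np.array(r[0]);print("t",s["time"],"pos",s["position"].round(4),"speed",np.abs(s["qd"]).max().round(3))
    print("line c",c.round(4),"u",u.round(4),"size",np.round(sz,4))
    print("amber part c",m.round(4),"dir",e.round(4),"size",np.round(sorted(r[1]),4),"across",((m-c)@nn).round(4),"along",((m-c)@u).round(4),"yaw",np.arctan2(e@nn,e@u).round(3))
    return s,im,c,u,m,e
E
python3 -c "
from h import *
look();print(plan([.549,-.117,.30],[-.153,.988]))"
```

```text
Traceback (most recent call last):
  File "h.py", line 42, in look
    _,_,_,pl=pts((sa<40)&(v>150),.012)
             ~~~^^^^^^^^^^^^^^^^^^^^^^
  File "h.py", line 36, in pts
    p=np.array([onz("wrist",(x,y),z,s)[:2] for y,x in np.argwhere(l==i)],np.float32)
                ~~~^^^^^^^^^^^^^^^^^^^
  File "h.py", line 12, in onz
    o,d=ray(name,uv,pose);return o+d*(z-o[2])/d[2]
        ~~~^^^^^^^^^^^^^^
  File "h.py", line 5, in ray
    m=bot.camera_model(name);f=200/np.tan(np.radians(m["vfov"]/2))
ValueError: time passes only in moves, steps and waits
```

```bash
sed -i '/_,_,_,pl=/d;/# vial =/d;s/;lim=np.argwhere(amb)//' h.py
sed -i 's/m=bot.camera_model(name);f=/m=cam(name);f=/;s/^def ray/import functools\ncam=functools.lru_cache(None)(lambda n:bot.camera_model(n))\ndef ray/' h.py
python3 -c "
from h import *
look();print(plan([.549,-.117,.30],[-.153,.988]))"
```

```text
t 2.075 pos [ 0.5492 -0.1156  0.3014] speed 0.004
line c [ 0.5225 -0.0036] u [0.9879 0.155 ] size [0.0113 0.2002]
amber part c [ 0.5266 -0.0688] dir [0.988  0.1545] size [0.0292 0.0783] across -0.0651 along -0.0061 yaw -0.0
(array([0.05, 0.02, 0.06]), array([-0.0012, -0.0004,  0.0014]))
```

The line measures 200 mm and the vial 29 mm across, both as given. The vial's centre is 65 mm off the line and parallel to it. I'll lower the fingers behind it.

Emit:
apply_moves(
  series=[0,0,0,0,-0.004,0.04,0.2,0,0,0,0,-0.004,0.08,0.2,0,0,0,0,-0.004,0.103,0.2,0,0,0,0,-0.004,0.11,0.2,0,0,0,0.005,-0.004,0.11,0.2,0,0,0,0.01,-0.004,0.11,0.2,0,0,0,0.014,-0.004,0.11,0.2,0,0,0,0.018,-0.004,0.11,0.2,0,0,0,0.018,-0.004,0.11,0.2,0,0,0,0.018,-0.004,0.11,0.2],
)

```text
time: 3.38
position: [0.5428, -0.0997, 0.1908]
ee_rot: [2.045, 2.385, -0.0]
contact_force: [0.1, -0.3, 0.2]
gripper_width: 0.0511
grip_force: 0.0
```

```bash
python3 -c "
from h import *
s,im,*_=look();cv2.imwrite('pics/w2.png',im[:,:,::-1])"
```

```text
t 3.375 pos [ 0.5428 -0.0997  0.1908] speed 0.005
line c [ 0.5226 -0.0036] u [0.9878 0.1559] size [0.0119 0.2009]
amber part c [ 0.5256 -0.0693] dir [0.987  0.1608] size [0.0307 0.0835] across -0.0654 along -0.0072 yaw 0.005
```

View pics/w2.png

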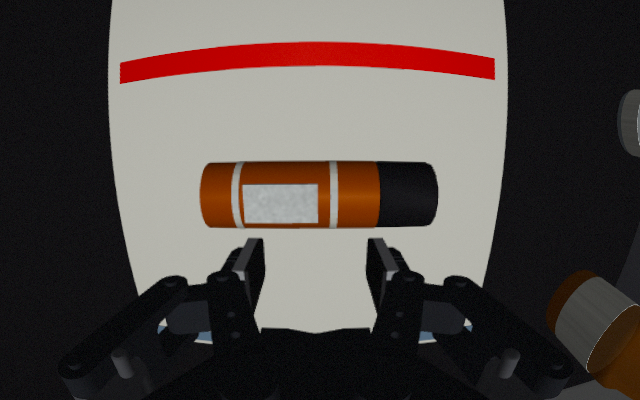

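The fingers are just behind the vial, which spans (200–438, 195) with both fingertips square behind its body. I'll push slowly.

Emit:
apply_moves(
  series=[0,0,0,0.003,0,0,0.2,0,0,0,0.006,0,0,0.2,0,0,0,0.009,0,0,0.2,0,0,0,0.012,0,0,0.2,0,0,0,0.015,0,0,0.2,0,0,0,0.018,0,0,0.2,0,0,0,0.021,0,0,0.2,0,0,0,0.024,0,0,0.2,0,0,0,0.027,0,0,0.2,0,0,0,0.03,0,0,0.2,0,0,0,0.033,0,0,0.2,0,0,0,0.036,0,0,0.2],
)

```text
time: 4.92
position: [0.5372, -0.0639, 0.1907]
ee_rot: [-2.045, -2.385, 0.0]
contact_force: [1.0, -0.2, -0.1]
gripper_width: 0.0511
grip_force: 0.0
```

```bash
python3 -c "
from h import *
s,im,*_=look();cv2.imwrite('pics/w3.png',im[:,:,::-1]);print(s['contact_force'])"
```

```text
t 4.925 pos [ 0.5372 -0.0639  0.1907] speed 0.042
line c [ 0.5224 -0.0037] u [0.9879 0.1554] size [0.0118 0.2007]
amber part c [ 0.5212 -0.0406] dir [0.9885 0.1514] size [0.0314 0.0837] across -0.0363 along -0.0069 yaw -0.004
[ 0.97959307 -0.23986112 -0.05773278]
```

View pics/w3.png

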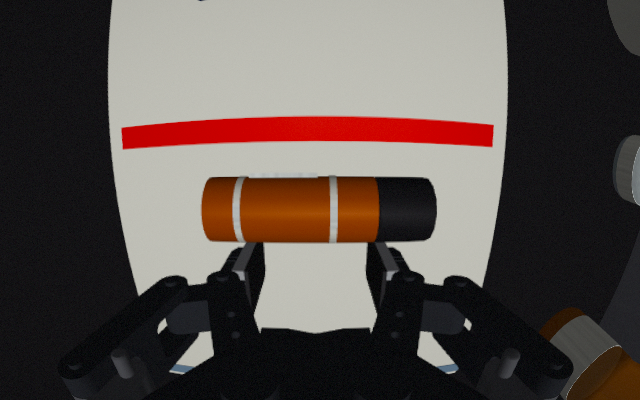

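It is rolling: the label has turned forward, and the vial is still square to the line at (202–437, 210). I'll continue, slowing at the end.

Emit:
apply_moves(
  series=[0,0,0,0.003,0,0,0.2,0,0,0,0.006,0,0,0.2,0,0,0,0.009,0,0,0.2,0,0,0,0.012,0,0,0.2,0,0,0,0.015,0,0,0.2,0,0,0,0.018,0,0,0.2,0,0,0,0.021,0,0,0.2,0,0,0,0.024,0,0,0.2,0,0,0,0.027,0,0,0.2,0,0,0,0.03,0,0,0.2,0,0,0,0.032,0,0,0.2,0,0,0,0.033,0,0,0.2],
)

```text
time: 6.48
position: [0.5322, -0.0313, 0.1907]
ee_rot: [-2.045, -2.385, 0.0]
contact_force: [0.7, -1.2, 0.1]
gripper_width: 0.0515
grip_force: 0.1
```

Emit:
apply_moves(
  series=[0,0,0,0,0,0,0.2,0,0,0,0,0,0,0.2,0,0,0,0,0,0,0.2],
)

```text
time: 6.85
position: [0.5323, -0.0315, 0.1907]
ee_rot: [2.045, 2.385, -0.0]
contact_force: [-0.0, 0.2, -0.1]
gripper_width: 0.0513
grip_force: 0.0
```

```bash
python3 -c "
from h import *
s,im,*_=look();cv2.imwrite('pics/w4.png',im[:,:,::-1])"
```

```text
t 6.85 pos [ 0.5323 -0.0315  0.1907] speed 0.002
line c [ 0.4472 -0.0158] u [0.9872 0.1592] size [0.0114 0.0483]
amber part c [ 0.5049 -0.0096] dir [0.9893 0.1462] size [0.0314 0.0606] across -0.003 along 0.058 yaw -0.013
```

View pics/w4.png

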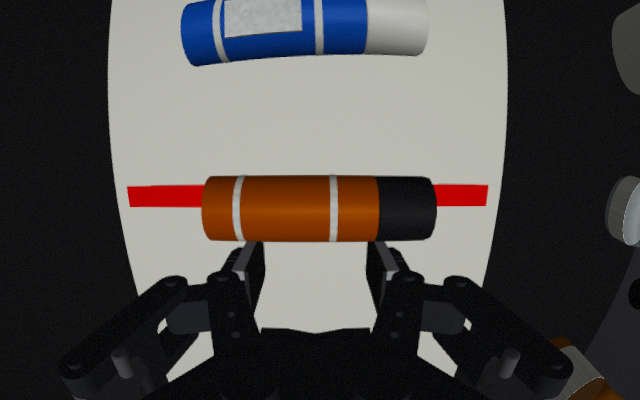

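The vial, at (202–437, 208), now overlaps the red line and sits about 3 mm short of centre. I'll nudge it the rest.

Emit:
apply_moves(
  series=[0,0,0,0.001,0,0,0.2,0,0,0,0.002,0,0,0.2,0,0,0,0.003,0,0,0.2,0,0,0,0.003,0,0,0.2,0,0,0,0.003,0,0,0.2,0,0,0,0.003,0,0,0.2],
)

```text
time: 7.65
position: [0.5318, -0.0285, 0.1907]
ee_rot: [-2.045, -2.385, 0.0]
contact_force: [-0.9, 0.1, 0.6]
gripper_width: 0.0514
grip_force: 0.0
```

```bash
python3 -c "
from h import *
s,im,c,u,m,e=look();d=m-[.5225,-.0037];print('across',d@[-.1555,.9878])"
```

```text
t 7.65 pos [ 0.5318 -0.0285  0.1907] speed 0.003
line c [ 0.4467 -0.0159] u [0.9883 0.1523] size [0.0115 0.0474]
amber part c [ 0.5043 -0.0065] dir [0.9871 0.1603] size [0.0313 0.0606] across 0.0006 along 0.0583 yaw 0.008
across 8.545253275393924e-05
```

Centred to within 1 mm. I'll back off, rise, close the fingers and travel to above the green button.

```bash
python3 -c "
from h import *
s=bot.observe();print(plan([.463,-.311,.29],[-.1555,.9878],s))"
```

```text
(array([-0.  , -0.  , -0.18]), array([-0.2687, -0.111 , -0.0993]))
```

Emit:
apply_moves(
  series=[0,0,0,-0.005,0,0,0.2,0,0,0,-0.02,0,0,0.2,0,0,0,-0.05,0,0,0.2,0,0,0,-0.06,0,-0.04,0.2,0,0,0,-0.06,0,-0.09,0.2,0,0,0,-0.1,-0.02,-0.099,-0.5,0,0,0,-0.14,-0.045,-0.099,-1,0,0,0,-0.19,-0.07,-0.099,-1,0,0,0,-0.235,-0.095,-0.099,-1,0,0,0,-0.269,-0.111,-0.099,-1,0,0,0,-0.269,-0.111,-0.099,-1,0,0,0,-0.269,-0.111,-0.099,-1],
)

```text
time: 9.2
position: [0.4629, -0.3116, 0.2896]
ee_rot: [-2.046, -2.383, -0.001]
contact_force: [-0.3, 0.8, 0.3]
gripper_width: 0.0005
grip_force: 0.0
```

```bash
python3 - <<'E'
from h import *
s=bot.observe();im=bot.snapshot("wrist");cv2.imwrite("pics/w5.png",im[:,:,::-1])
print(s["time"],s["position"],np.abs(s["qd"]).max(),s["gripper_width"])
for z in(.043,.047):
  for a,c,r in blobs(im,(45,100,40),(80,255,255),None,100)[:2]: print("green",a,c,r[1],onz("wrist",c,z,s).round(4))
  for a,c,r in blobs(im,(0,180,80),(4,255,255),None,100)[:3]: print("red",a,c,r[1],onz("wrist",c,z,s).round(4))
im=bot.snapshot("top");cv2.imwrite("pics/top1.png",im[:,:,::-1])
E
```

```text
9.2 [ 0.46286233 -0.31159692  0.28957837] 0.02759887254928952 0.00046291849213279934
green 1324 [312.03851964 208.21299094] (41.0, 40.0) [ 0.4606 -0.3107  0.043 ]
green 1324 [312.03851964 208.21299094] (41.0, 40.0) [ 0.4604 -0.3095  0.047 ]
```

View pics/w5.png

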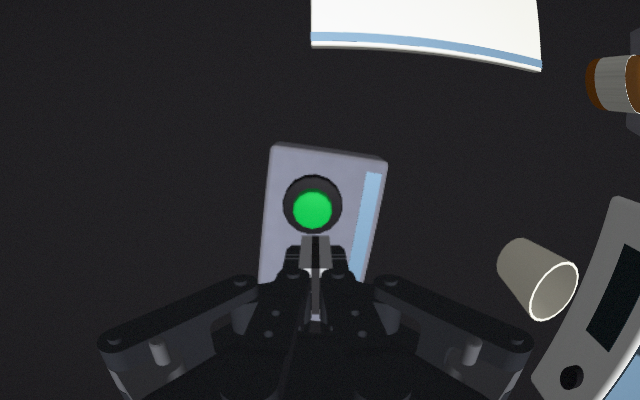

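View pics/top1.png

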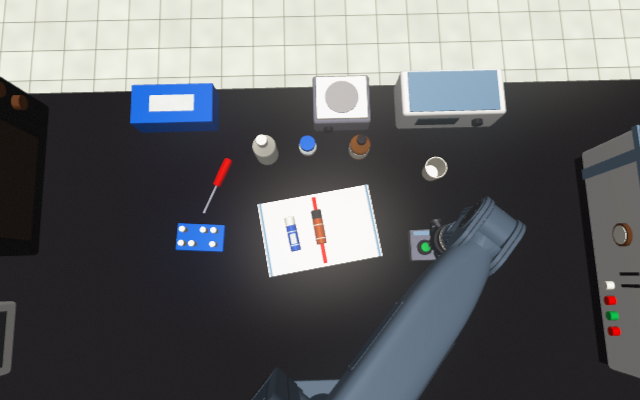

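The wrist view shows the green button at (312,208), 28 mm wide as given, right under the closed fingertips. The top view shows the amber vial lying on the red line at (319,227). I'll go down now.

Emit:
apply_moves(
  series=[0,0,0,0.002,-0.001,0.03,-1,0,0,0,0.002,-0.001,0.05,-1,0,0,0,0.002,-0.001,0.06,-1,0,0,0,0.002,-0.001,0.062,-1,0,0,0,0.002,-0.001,0.064,-1,0,0,0,0.002,-0.001,0.066,-1,0,0,0,0.002,-0.001,0.068,-1,0,0,0,0.002,-0.001,0.068,-1],
)

```text
time: 10.3
position: [0.4622, -0.3094, 0.2244]
ee_rot: [2.044, 2.384, 0.002]
contact_force: [-3.9, 4.6, 11.5]
gripper_width: 0.0
grip_force: 5.5
```

Emit:
apply_moves(
  series=[0,0,0,0,0,0.001,-1,0,0,0,0,0,0.002,-1,0,0,0,0,0,0.002,-1],
)

```text
time: 10.68
position: [0.4622, -0.3094, 0.2242]
ee_rot: [2.043, 2.383, 0.001]
contact_force: [-5.1, 7.5, 18.2]
gripper_width: 0.0002
grip_force: 9.1
```

Emit:
apply_moves(
  series=[0,0,0,0,0,-0.003,-1,0,0,0,0,0,-0.003,-1,0,0,0,0,0,-0.003,-1],
)

```text
time: 11.05
position: [0.4623, -0.3096, 0.2244]
ee_rot: [2.043, 2.383, 0.001]
contact_force: [-1.5, 3.7, 7.3]
gripper_width: -0.0002
grip_force: 4.0
```

Emit:
apply_moves(
  series=[0,0,0,0,0,-0.002,-1,0,0,0,0,0,-0.002,-1,0,0,0,0,0,-0.002,-1],
)

```text
time: 11.42
position: [0.4623, -0.3097, 0.2251]
ee_rot: [2.044, 2.383, 0.001]
contact_force: [1.4, 1.7, 4.8]
gripper_width: 0.0002
grip_force: 2.2
```

Emit:
apply_moves(
  series=[0,0,0,0,0,-0.003,-1,0,0,0,0,0,-0.003,-1,0,0,0,0,0,-0.003,-1],
)

```text
time: 11.8
position: [0.462, -0.3099, 0.2278]
ee_rot: [2.045, 2.384, -0.001]
contact_force: [2.4, 0.1, 2.3]
gripper_width: 0.0002
grip_force: 1.4
```

The force falls along the spring curve, 4.8 N to 2.3 N over 2.7 mm, with a hard stop below. So the button had been fully down. I'll rise clear.

Emit:
apply_moves(
  series=[0,0,0,0,0,-0.01,-1,0,0,0,0,0,-0.04,-1,0,0,0,0,0,-0.08,-1,0,0,0,0,0,-0.08,-1,0,0,0,0,0,-0.08,-1],
)

```text
time: 12.42
position: [0.4614, -0.3094, 0.3071]
ee_rot: [-2.044, -2.383, 0.001]
contact_force: [-0.4, -0.1, -0.2]
gripper_width: -0.0001
grip_force: 0.0
```

```bash
python3 - <<'E'
from h import *
im=bot.snapshot("top");s=bot.observe();print(s["position"],s["contact_force"])
A=cv2.imread("pics/top0.png")[:,:,::-1]
for n,lo,hi,b in (("amber",(0,60,10),(20,255,235),(310,215,328,245)),("blue",(100,60,30),(130,255,255),(280,210,304,256)),("beaker",(0,0,90),(180,255,255),(415,150,452,188)),("brown",(0,60,20),(25,255,255),(340,130,375,162)),("screw",(0,150,60),(8,255,255),(200,150,240,220))):
    for I in (A,im): print(n,[ (a,c.round(1)) for a,c,r in blobs(np.ascontiguousarray(I),lo,hi,b)][:1])
x=blobs(im,(0,60,10),(20,255,235),(312,212,328,246),10)
for a,c,r in x: d=onz("top",c,.027)[:2]-[.5225,-.0037];print(a,"across",d@[-.1555,.9878])
E
```

```text
[ 0.46121472 -0.30919555  0.30624778] [-0.26829637 -0.14138169 -0.38766178]
amber []
amber [(np.int32(235), array([319. , 230.4]))]
blue [(np.int32(157), array([292.9, 237.1]))]
blue [(np.int32(160), array([293. , 237.3]))]
beaker [(np.int32(474), array([434.4, 168.1]))]
beaker [(np.int32(474), array([434.4, 168.1]))]
brown [(np.int32(272), array([359.5, 145.5]))]
brown [(np.int32(272), array([359.5, 145.5]))]
screw [(np.int32(261), array([222.2, 171.7]))]
screw [(np.int32(262), array([222.2, 171.6]))]
235 across -0.0007789032275394175
```

The amber vial is on the line and nothing else has moved, so I'm handing in.

```bash
python3 -c "
from workcell import bot
print(bot.hand_in())"
```

```text
the job is handed in; nothing more can be done
None
```

I rolled the amber vial onto the red line (within about 1 mm of centre), pressed the green button fully down and released it, and handed the job in; the hand-in returned no verdict. The blue vial, beaker, brown bottle and screwdriver had not moved in the final top view; I did not re-measure the wash bottle or jar, which the arm stayed clear of.

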